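Lock the cake turntable with its pin

ROBOT

A 6-joint arm with a two-finger parallel gripper is mounted at the origin on a cart in front of the work surface, level with it; the furniture and walls round the work are solid. World frame = base frame: x ahead of the robot, y to its left, z up, the work surface at z = 0. Lengths are in mm, angles in rad, forces in N, time in s.
With the tool pointing down it reaches from about 250 to 775 mm from the base axis. Payload 4 kg.
Tool frame: the origin (TCP) lies where the fingers leave the gripper's body, on its centre line; the fingertips stand 97 mm ahead of it and the grasp point (between the pads) lies 78 mm ahead of it (arm.pinch_z is the distance from the TCP to the grasp point, in mm); z points along the fingers, x is the direction in which the jaws open and shut, and the axes are right-handed (so a half turn about z gives the same grasp; the last joint's range is limited). The gripper opens to 94 mm and grips with 3 to 60 N. Pads are 16 mm wide; open, the fingers measure 119 mm over their backs; the gripper's body (75 mm by 177 mm) begins 78 mm behind the grasp point.
Start: joints at [1.069, 0.087, 1.371, -0, 1.684, -0.103], TCP at [213.579, 506.848, 302.706] pointing down, gripper open.
Joint ranges: [-3.1, 3.1], [-0.76, 2.03], [0.27, 2.55], [-1.08, 4.22], [0.17, 2.65], [-2.57, 2.57]. Speed limits (rad/s): [2.79, 2.79, 3.14, 3.14, 3.14, 3.14].

INTERFACE

Orientations are given as [roll, pitch, yaw] about the fixed x, y, z axes, in that order (R = Rz(yaw) Ry(pitch) Rx(roll)).
In Python, from cell import arm, optics gives the robot as it stands.
- The arm moves only by the tool play_rows, never from a script. Its argument "moves" is one flat list of numbers, 7 for each row, row after row: the shift along the tool's x, y, z in cm, then the turn, a rotation vector about the tool's x, y, z in rad, then the closure, from -1 (fully open) to 1 (shut). A call has 1 to 12 rows; each row shifts and turns the commanded pose from where the row before left it, along the tool's axes as they then stand; what a row does not reach is not made up. A row lasts 1/12 s, in which the tool goes at most 41.7 mm and 7.16 degrees, less where a joint would pass 70% of its speed; a pose out of reach is approached as far as the arm can. A call is refused whole if a number of a shift passes 4.17 or a number of a turn 0.125, either way. A call with a gripper value outside its range is refused whole. The fingers move at their own pace and stop on an object; "squeeze" is the grip in N (left out, the last holds). Time passes only in rows, so rows that do not move let the fingers close. It gives the time, the measured TCP pose, the force and the opening at its end, in the units of the state.
- arm.observe(): the state, without advancing time (a new reading comes with each control period).
- optics.grab_frame(name): name is "scene" or "side" or "wrist"; returns a dict with "image" (400x640x3 uint8, red, green, blue), "depth" (400x640 float32, mm along the optical axis (not along the pixel's ray), 0 where there is no reading), "fx", "fy", "cx", "cy" (pixels), "world_from_camera" (4x4, takes a point from camera to world coordinates). Camera axes: x right, y down, z forward; pixel columns grow to the right and rows downward; lengths in mm; the calibration is good to about 2 mm. The wrist camera is an equidistant fisheye: a pixel r from the principal point sees the ray r / f radians off the axis. A picture is of the moment at which its call begins.
- arm.hand_in(): hands the job in, once; it reports no verdict.
The state is a dict: "clock": time; "joints": joint angles; "dq": joint speeds; "effort": joint torques, N m; "position": TCP position; "eef_rot": TCP orientation; "wrist_force": force on the tool from outside, world axes, zero at the start; "ft_torque": the same for the moment, N m; "opening": opening from 0.0 (shut) to 1.0 (fully open).
Only numpy, scipy, OpenCV 4.12 (cv2) and the standard library are available. Lean on these libraries where they do the work, as an engineer would, in place of code of your own. Each camera call takes 0.05 s, during which the arm holds its last target.

TASK

Lock the cake-decorating turntable so that its top can no longer turn: pull the locking pin out of its parking hole in the middle of the top, stand it in the hole near the rim, and with the pin lightly pressed on the base below turn the top by it until the tip sinks into one of the stop holes hidden underneath. Leave the pin fully home, its collar flat on the top, and let go of it. Feel for the hole with a light hand, never forcing the pin down or sideways, and leave the things standing round about where they are.

Things in the scene. Friction and masses are not known exactly. Their poses are not given: they have to be found in the camera images.
- pin_grip (a point): Centre of the locking pin's grip, on its axis: 52 mm above its tip, 27 mm above the underside of its collar. z up along the pin. Take it here from above, fingers level with this point: they stay clear of the top. Start: parked upright in the middle of the turntable's top, collar resting on it.
- lock_pin: The pin, origin at its tip, z up along it: round steel shank 10 mm across and 25 mm long (tip chamfered 1.4 mm), above it a steel collar 26 mm across and 4 mm thick, then a round black ribbed grip 18 mm across. 75 mm long in all, about 0.06 kg.
- pin_tip (a point): Centre of the flat end of the pin's shank, 52 mm below pin_grip along the pin.
- top_centre (a point): Centre of the top's flat upper face, on the vertical turning axis, 42 mm above the worktop. z up, x points to the rim hole. The top, a plain aluminium disc 250 mm across and 9 mm thick, turns without end either way with a light drag (about 0.4 N at the rim hole) and stays where left. In its middle is the pin's parking hole, 12 mm across, 29 mm deep.
- rim_hole (a point): Mouth of the one hole near the top's rim, level with the upper face, 100 mm from top_centre; it turns with the top. 12 mm across, through the 9 mm disc; a small spring plunger in its wall grips the shank: the pin needs 2 to 5 N to push it down and does not sink by itself. The base's flat face lies 3 mm below the disc: a pin pushed in first rests on it, its tip 12 mm below the upper face.
- turntable: The whole turntable; its low round dark base, 236 mm across, stands fast. Origin on the worktop under the axis. Four blind stop holes (13 mm across, 16 mm deep) lie unseen in the base's face, 90 degrees apart on the rim hole's circle, at unknown headings: 14 to 76 degrees of turn from the start either way reaches one. There the pin goes 13 mm further down. Oiled metal, it slides easily.
- honey_jar: A jar with a red lid, 65 mm across, 100 mm high, standing near the turntable; origin at its foot. To be left alone.
- heart_mug: A mug, 88 mm high, 106 mm over its handle, standing near the turntable; origin at its foot. To be left alone.
- salt_shaker: A salt shaker, 44 mm across, 90 mm high, standing in front of the sink; origin at its foot. To be left alone.
There are look-alikes about, which are no part of the job. What is shaped like the lock_pin but purple is not meant.

How it is judged (in metres and radians):
On the way, in this order (a step that is already met when the one before it is completed fails the run):
1. the pin is drawn out of its parking hole (z of pin_tip in the frame of top_centre above 0.004 m), for 0.1 s.
2. the pin stands through the hole near the rim of the top (z of pin_tip in the frame of top_centre below -0.006 m and horizontal distance between pin_tip and rim_hole below 0.004 m), for 0.1 s.
At the end, for the whole second after the job is handed in: The pin stands upright (within 0.1 rad) in the rim hole (within 4 mm of its middle), dropped into a stop hole and fully home: its tip at least 22.5 mm below the upper face of the top (25 mm when the collar lies flat on it), at rest and let go (z of pin_tip in the frame of top_centre below -0.0225 m and horizontal distance between pin_tip and rim_hole below 0.004 m and angle between pin_tip's own z axis and vertical below 0.1 rad and linear speed of lock_pin below 0.02 m/s); the robot touches nothing.
It fails at once if the pin is forced: pressed or pushed against the turntable with more than 35 N (contact force between lock_pin and turntable above 35 N).
It fails at once if a bystander is pushed more than 30 mm or knocked over (distance of any of honey_jar, heart_mug, salt_shaker from where it was at the start of the episode above 0.03 m or angle between any of honey_jar, heart_mug, salt_shaker's own z axis and vertical above 0.4 rad).
It also fails if it takes over 67 s, if anything falls off the work surface, if the arm or the gripper's body presses on something with over 40 N, if the wrist force passes 120 N, or if a joint passes its speed limit or range.

## Working session

There is one attempt and no reset: what is moved stays moved. The work goes in short steps, Python scripts to look and compute and a tool call to move; the robot and the scene stay as the last step left them, time stands still between calls to the robot, and variables do not carry over. Pictures are saved under pics/ and viewed, and the job is handed in when it is done.

Besides the shell and the picture viewer there is one more tool, called after "Call:" as name(argument=value, ...), one argument or row to a line, values as JSON. play_rows: Moves the arm, as the interface text tells. Its arguments: {"type":"object","properties":{"moves":{"type":"array","items":{"type":"number"}},"squeeze":{"type":"number"}},"required":["moves"]}

```bash
ls; mkdir -p pics; python3 - <<'E'
from cell import arm, optics
import cv2
print(arm.observe())
for n in ["scene","side","wrist"]:
    f=optics.grab_frame(n)
    cv2.imwrite(f"pics/{n}0.png",f["image"][:,:,::-1])
    print(n,f["fx"],f["fy"],f["cx"],f["cy"],f["world_from_camera"].round(3).tolist())
E
```

```text
pics
{'clock': 0.0, 'joints': array([ 1.06886124e+00,  8.79458522e-02,  1.37222196e+00, -4.88188276e-05,
        1.68357521e+00, -1.03080947e-01]), 'dq': array([-0.00068367, -0.00022443,  0.00065434,  0.00091654, -0.00132553,
        0.00017188]), 'effort': array([-5.21907768e-04, -3.40174413e+01, -3.02431905e+01,  7.18424516e-02,
        3.27953696e-02, -1.61905491e-04]), 'position': array([213.44808477, 506.53934733, 301.52531933]), 'eef_rot': array([-3.14141965e+00,  2.14394641e-03,  1.17193693e+00]), 'wrist_force': array([ 0.58671079,  0.25210228, -0.08945575]), 'ft_torque': array([ 0.05995279, -0.02582358, -0.1076946 ]), 'opening': 1.0005187594474778}
scene 402.63999108714387 402.63999108714387 318.8533591359064 204.08386192974746 [[0.84, -0.326, 0.434, 81.817], [-0.542, -0.532, 0.651, -858.945], [0.018, -0.782, -0.623, 667.391], [0.0, 0.0, 0.0, 1.0]]
side 372.1728833970534 372.1728833970534 315.94904600979515 201.83702236126416 [[-1.0, 0.016, 0.002, 484.966], [0.007, 0.521, -0.853, 500.976], [-0.015, -0.853, -0.521, 530.56], [0.0, 0.0, 0.0, 1.0]]
wrist 309.70691628693146 309.70691628693146 322.095566929152 201.11724014377606 [[0.389, 0.897, 0.21, 152.192], [0.921, -0.378, -0.092, 532.798], [-0.003, 0.229, -0.973, 384.702], [0.0, 0.0, 0.0, 1.0]]
```

View pics/scene0.png

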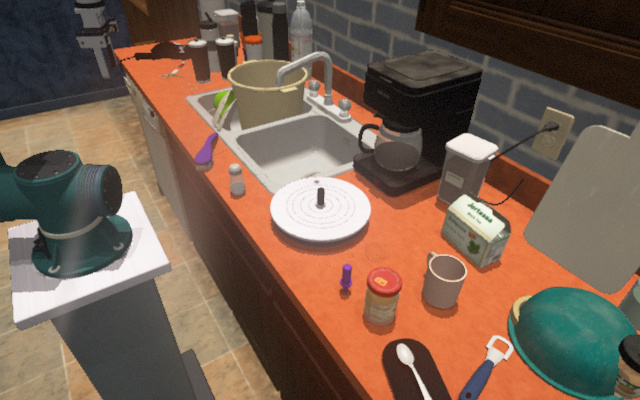

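View pics/side0.png

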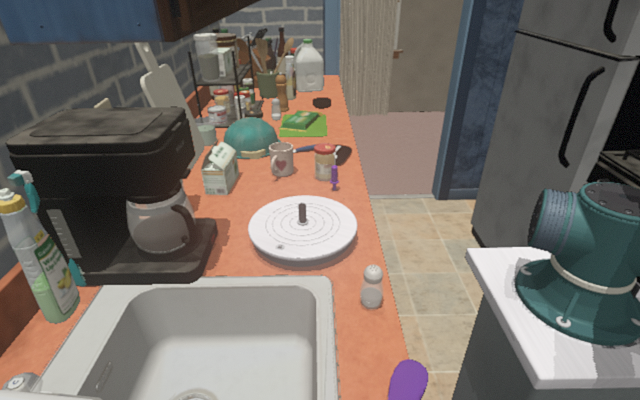

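View pics/wrist0.png

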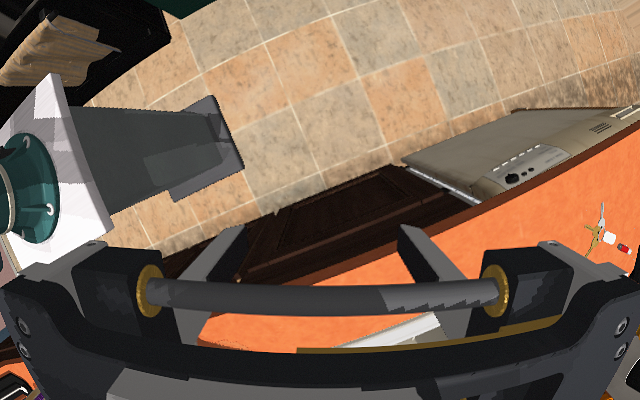

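The scene view shows the black pin at (320,197) in the middle of the white top, and the purple look-alike at (346,278) standing on the worktop. In the side view they are at (302,213) and (335,178). Candidates are the black pin, which is the one meant, and the purple one, which isn't. Next I'll crop closely and measure.

```bash
cat > h.py <<'E'
from cell import arm, optics
import cv2, numpy as np
def ray(f,u,v):
    M=f["world_from_camera"]; d=np.array([(u-f["cx"])/f["fx"],(v-f["cy"])/f["fy"],1.0])
    return M[:3,3],M[:3,:3]@d
def onz(f,u,v,z):
    o,d=ray(f,u,v); return o+d*(z-o[2])/d[2]
def proj(f,p):
    M=f["world_from_camera"]; c=M[:3,:3].T@(np.asarray(p,float)-M[:3,3])
    return f["fx"]*c[0]/c[2]+f["cx"], f["fy"]*c[1]/c[2]+f["cy"]
E
python3 - <<'E'
from h import *
for n,(u0,u1,v0,v1) in {"scene":(260,380,165,255),"side":(240,366,185,275)}.items():
    f=optics.grab_frame(n); im=f["image"]
    cv2.imwrite(f"pics/{n}_c.png",cv2.resize(im[v0:v1,u0:u1,::-1],None,fx=6,fy=6,interpolation=cv2.INTER_CUBIC))
    hsv=cv2.cvtColor(im,cv2.COLOR_RGB2HSV)
    m=((hsv[...,1]<60)&(hsv[...,2]>110)).astype(np.uint8)
    # use depth to keep points on plane z=42
    v,u=np.mgrid[0:400,0:640]; d=f["depth"]
    P=np.stack([(u-f["cx"])/f["fx"]*d,(v-f["cy"])/f["fy"]*d,d],-1)@f["world_from_camera"][:3,:3].T+f["world_from_camera"][:3,3]
    box=np.zeros_like(m);box[v0:v1,u0:u1]=1
    k=(box>0)&(d>0)&(abs(P[...,2]-42)<8)
    print(n,k.sum(),P[k].mean(0), P[k].min(0),P[k].max(0))
    # edge fit of top face mask
    k=cv2.morphologyEx((k).astype(np.uint8),cv2.MORPH_CLOSE,np.ones((5,5)))
    c=max(cv2.findContours(k,0,2)[0],key=cv2.contourArea)[:,0]
    Q=np.array([onz(f,a,b,42)[:2] for a,b in c]).astype(np.float32)
    # circle R=125 least squares
    from scipy.optimize import least_squares
    r=least_squares(lambda p:np.hypot(*(Q-p[:2]).T)-p[2],[*Q.mean(0),125],loss="soft_l1")
    print("circle",r.x,np.abs(r.fun).mean())
E
```

```text
scene 5154 [ 514.27176294 -220.23760343   40.79376596] [ 390.95880653 -335.7849324    34.00730043] [761.08937665 -84.70079724  49.87977159]
circle [ 513.97923584 -214.63744986  124.42865191] 1.1107479092580257
side 5419 [ 519.48376389 -190.33476513   43.06919952] [ 395.55041745 -333.62845312   34.03199604] [644.02706187 -82.24187102  49.79833661]
circle [ 519.66021126 -205.057312    125.72032159] 1.3191996389848775
```

View pics/scene_c.png

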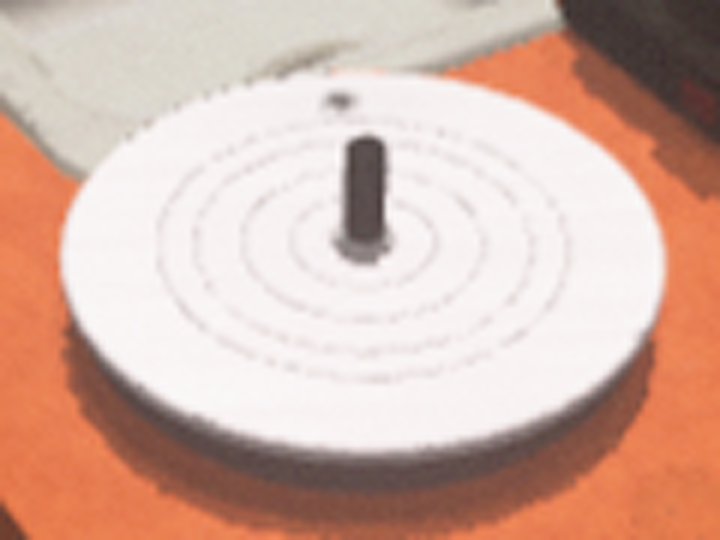

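View pics/side_c.png

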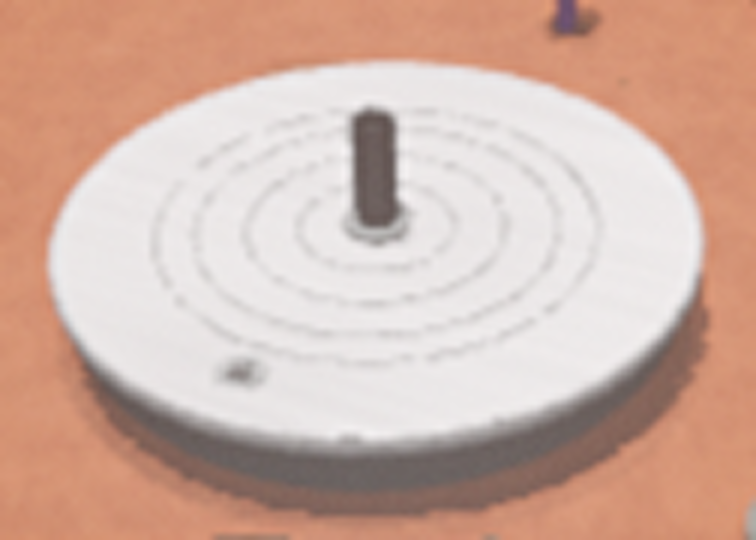

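The crops show a black grip with a steel collar in the middle of the top, so that's the right pin. The rim hole is at about scene (316.5,181.7) and side (280.2,247.2). Now I'll refine the positions.

```bash
python3 - <<'E'
from h import *
from scipy.optimize import least_squares
S={}
for n,(u0,u1,v0,v1),hw in [("scene",(260,380,165,255),(306,176,327,187)),("side",(240,366,185,275),(270,240,292,254))]:
    f=optics.grab_frame(n); im=f["image"]; S[n]=f
    hsv=cv2.cvtColor(im,cv2.COLOR_RGB2HSV).astype(int); g=im.mean(2)
    # dark grip blob
    box=np.zeros(g.shape,bool); box[v0:v1,u0:u1]=1
    uc,vc=(320,197) if n=="scene" else (302,213)
    k=np.zeros_like(box); k[vc-16:vc+16,uc-8:uc+8]=1
    m=(k&(g<130)).astype(np.uint8)
    ys,xs=np.nonzero(m); 
    for y in range(ys.min(),ys.max()+1):
        x=xs[ys==y]
    print(n,"grip rows",ys.min(),ys.max(), [ (y,xs[ys==y].min(),xs[ys==y].max()) for y in range(ys.min(),ys.max()+1,3)])
    # weighted hole centroid
    a,b,c,d=hw; w=np.clip(np.median(g[b:d,a:c])-15-g[b:d,a:c],0,None); yy,xx=np.mgrid[b:d,a:c]
    hu,hv=(w*xx).sum()/w.sum(),(w*yy).sum()/w.sum()
    print("hole px",hu,hv,onz(f,hu,hv,42))
    # ring marks / centre: axis of pin
    for z in (69,92):
        pass
    # project fixed model: grip centre z 73 mid height
    r=lambda y:(xs[ys==y].min()+xs[ys==y].max())/2
    y=(ys.min()+ys.max())//2
    ax=np.mean([r(y+i) for i in (-4,-2,0,2,4)]); print("axis u",ax,"at v",y)
    S[n+"ax"]=(ax,y)
# intersect vertical axis: planes containing camera centre, ray, vertical
A=[];B=[]
for n in("scene","side"):
    o,d=ray(S[n],*S[n+"ax"]); nrm=np.array([-d[1],d[0]]);nrm/=np.linalg.norm(nrm); A.append(nrm);B.append(nrm@o[:2])
print("pin axis xy",np.linalg.solve(A,B))
for n in("scene","side"):
    p=np.linalg.solve(A,B)
    print(n,"proj of top centre",proj(S[n],[*p,42]),proj(S[n],[*p,92]))
E
```

```text
scene grip rows 188 207 [(188, np.int64(319), np.int64(322)), (191, np.int64(318), np.int64(323)), (194, np.int64(318), np.int64(323)), (197, np.int64(318), np.int64(323)), (200, np.int64(318), np.int64(323)), (203, np.int64(318), np.int64(323)), (206, np.int64(321), np.int64(321))]
hole px 313.7251044996312 178.96754364396364 [ 564.00737485 -107.63924763   42.        ]
axis u 320.5 at v 197
side grip rows 204 222 [(204, np.int64(299), np.int64(304)), (207, np.int64(299), np.int64(305)), (210, np.int64(299), np.int64(305)), (213, np.int64(299), np.int64(305)), (216, np.int64(299), np.int64(305)), (219, np.int64(299), np.int64(305)), (222, np.int64(301), np.int64(304))]
hole px 279.36562897077505 246.8703939008894 [ 565.21869663 -119.41283503   42.        ]
axis u 302.0 at v 213
pin axis xy [ 518.90476947 -209.70916801]
scene proj of top centre (np.float64(320.30009789597136), np.float64(204.53501281747987)) (np.float64(320.72981334328443), np.float64(188.33752745780387))
side proj of top centre (np.float64(302.3798625742626), np.float64(222.18039589532475)) (np.float64(301.61942576455743), np.float64(203.8024049073374))
```

```bash
python3 - <<'E'
from h import *
H=np.zeros((40,44)) # x 200..1000, y -700..180 20mm cells
for n in ("scene","side"):
    f=optics.grab_frame(n); d=f["depth"]; v,u=np.mgrid[0:400,0:640]
    P=np.stack([(u-f["cx"])/f["fx"]*d,(v-f["cy"])/f["fy"]*d,d],-1)@f["world_from_camera"][:3,:3].T+f["world_from_camera"][:3,3]
    P=P[d>0]
    i=((P[:,0]-360)//20).astype(int); j=((P[:,1]+520)//20).astype(int)
    k=(i>=0)&(i<26)&(j>=0)&(j<34)
    np.maximum.at(H,(i[k],j[k]),P[k,2])
print("cols y:",[ -520+20*j for j in range(34)])
for i in range(26): print(360+20*i,' '.join("%3d"%(h/1) for h in H[i,:34]))
E
```

```text
cols y: [-520, -500, -480, -460, -440, -420, -400, -380, -360, -340, -320, -300, -280, -260, -240, -220, -200, -180, -160, -140, -120, -100, -80, -60, -40, -20, 0, 20, 40, 60, 80, 100, 120, 140]
360   4   4   3   3   3   2   3   3   3   3   3   3   3   3   3   3   2   2   3   3   3   0   0   0  43  88  89  30   3   2   3   2   3  34
380   3   3   4   3   2   3   4   3   2   3   3   3   2  43  44  44  44  42   3   4   3   3   2   3  42  90  90  54   2   3   3   2   3   2
400   4   3   3   4   3   3   2   4   3   3   1  41  43  45  45  45  45  45  45  44   2   2   2   3   3  83  84   2   2   3   4   3   3   2
420 101 101   3  76  77   3   3   3   2   2  43  44  45  45  45  45  44  44  45  45  44   3   2   2   3   4   3   3   3   3   3   3   3   3
440 102 101 101  74  77   3   3   3   1  38  44  45  44  44  45  45  44  45  46  45  44  42   3   5   5   5   4   6   5   5   5   5   5   5
460 102 102  92   3   5   3   3   1   2  43  45  44  45  46  45  45  45  45  45  44  44  44   6   7   6   7   7   7   7   7   7   7   6   7
480 101 101   3   2   2   3   3   1   2  44  45  45  44  44  45  
[... 2034 characters left out ...]

780 115 118 118 121 122  81   3   3   3   3   3   1   1 308 495 498 311 311 311 310 311 311 309 309   0   0   0   0   0   0   0   0   0   0
800   0   0  76  80  86  80   4   2   2   2   1   1   1 308 475 498 311 311 311 311 311 311 309 309   6   0   0   0   0   0   0   0   0   0
820   1   2   3   3   3   3 168 169 169 169 169 167   1 307 479 499 311 311 311 311 311 311 309 309   8   6   0   0   0   0   0   0   0   0
840   2   2   3   3   2   3 169 169 168 168 168 169   1 308 497 499 311 311 311 311 311 311 309 309   6   7   7   7   6   7   6   7   6   6
860   2   3   4   2   2   0 168 168 168 168 168 169   1 308 487 499 311 311 311 311 311 310 310 309   6   6   7   7   7   6   6   6   6   6
```

Call:
play_rows(
  moves=[0,0,0,0,0,-0.1,-1,0,0,0,0,0,-0.1,-1,0,0,0,0,0,-0.1,-1,0,0,0,0,0,-0.1,-1,-2.98,1.27,0,0,0,0,-1,-2.98,1.27,0,0,0,0,-1,-2.98,1.27,0,0,0,0,-1,-2.98,1.27,0,0,0,0,-1,-2.98,1.27,0,0,0,0,-1,-2.98,1.27,0,0,0,0,-1,-2.98,1.27,0,0,0,0,-1,-2.98,1.27,0,0,0,0,-1],
)

```text
clock: 1.45
position: [315.7, 267.1, 302.9]
eef_rot: [3.141, -0.0, 1.572]
wrist_force: [0.7, 0.3, -1.1]
opening: 1.0
```

Call:
play_rows(
  moves=[-2.98,1.27,0,0,0,0,-1,-2.98,1.27,0,0,0,0,-1,-2.98,1.27,0,0,0,0,-1,-2.98,1.27,0,0,0,0,-1,-2.98,1.27,0,0,0,0,-1,-2.98,1.27,0,0,0,0,-1,-2.98,1.27,0,0,0,0,-1,-2.98,1.27,0,0,0,0,-1,-2.98,1.27,0,0,0,0,-1,-2.98,1.27,0,0,0,0,-1,-2.98,1.27,0,0,0,0,-1,-2.98,1.27,0,0,0,0,-1],
)

```text
clock: 2.45
position: [468.6, -90.5, 302.9]
eef_rot: [3.141, -0.0, 1.572]
wrist_force: [1.0, 0.6, -0.9]
opening: 0.999
```

Call:
play_rows(
  moves=[-2.98,1.27,1,0,0,0,-1,-2.98,1.27,2,0,0,0,-1,-2.98,1.27,2,0,0,0,-1,-2.98,1.27,1,0,0,0,-1,0,0,0,0,0,0,-1],
)

```text
clock: 2.87
position: [519.2, -212.2, 238.1]
eef_rot: [-3.136, -0.001, 1.567]
wrist_force: [-0.8, -0.3, -1.4]
opening: 0.998
```

```bash
python3 - <<'E'
from h import *
print(arm.observe())
f=optics.grab_frame("wrist"); cv2.imwrite("pics/w1.png",f["image"][:,:,::-1]); print(f["world_from_camera"].round(3).tolist())
E
```

```text
{'clock': 2.8667, 'joints': array([-4.88108873e-01,  1.35565306e-01,  1.44567462e+00, -1.98048107e-03,
        1.56563702e+00, -2.05550830e+00]), 'dq': array([ 0.05471689, -0.07192786,  0.01851688,  0.04988809,  0.08230944,
        0.04400499]), 'effort': array([ -0.59952959, -36.84127808, -31.1893487 ,  -0.17724917,
        -0.19734045,  -0.24324026]), 'position': array([ 519.20194605, -212.16088887,  238.13537294]), 'eef_rot': array([-3.13599428e+00, -7.09979565e-04,  1.56741289e+00]), 'wrist_force': array([-0.77478765, -0.29807555, -1.37348854]), 'ft_torque': array([ 0.07150534,  0.03475381, -0.01183862]), 'opening': 0.9978546852338491}
[[0.004, 0.975, 0.223, 453.148], [1.0, -0.004, -0.001, -211.645], [0.0, 0.223, -0.975, 321.566], [0.0, 0.0, 0.0, 1.0]]
```

View pics/w1.png

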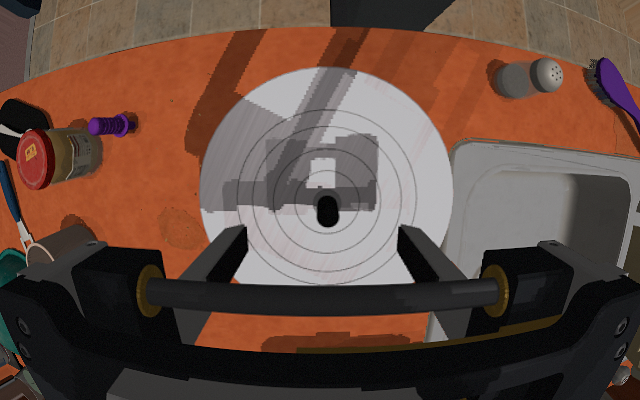

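The wrist view shows the top with its rings, the black pin at about (327,212), and the rim hole hidden behind the gripper bar. I'll fit the disc edge and the pin with the fisheye model.

```bash
cat >> h.py <<'E'
def fray(f,u,v):
    M=f["world_from_camera"]; x=u-f["cx"]; y=v-f["cy"]; r=np.hypot(x,y)+1e-9; t=r/f["fx"]
    d=np.array([np.sin(t)*x/r,np.sin(t)*y/r,np.cos(t)]); return M[:3,3],M[:3,:3]@d
def fonz(f,u,v,z):
    o,d=fray(f,u,v); return o+d*(z-o[2])/d[2]
E
python3 - <<'E'
from h import *
from scipy.optimize import least_squares
f=optics.grab_frame("wrist"); im=f["image"]; hsv=cv2.cvtColor(im,cv2.COLOR_RGB2HSV)
m=((hsv[...,1]<70)).astype(np.uint8); m[232:]=0; m[:60]=0; m[:,:190]=0; m[:,446:]=0
n,l,st,_=cv2.connectedComponentsWithStats(m); i=l[100,380]; c=max(cv2.findContours((l==i).astype(np.uint8),0,1)[0],key=cv2.contourArea)[:,0]
c=c[(c[:,1]<205)&(c[:,1]>62)&(c[:,0]>195)&(c[:,0]<442)]
Q=np.array([fonz(f,a,b,42)[:2] for a,b in c])
r=least_squares(lambda p:np.hypot(*(Q-p[:2]).T)-p[2],[519,-210,125],loss="soft_l1"); print("disc",r.x,np.abs(r.fun).mean(),len(Q))
r=least_squares(lambda p:np.hypot(*(Q-p[:2]).T)-125,[519,-210],loss="soft_l1"); print("disc R125",r.x,np.abs(r.fun).mean())
g=im.astype(int).max(2); k=(g<40).astype(np.uint8); k[:185]=0;k[240:]=0;k[:,:300]=0;k[:,355:]=0
ys,xs=np.nonzero(k); print("pin blob",xs.min(),xs.max(),ys.min(),ys.max())
top=[(x,y) for y,x in zip(ys,xs) if y>ys.max()-8]
for v in (ys.max()-2,ys.max()-8,ys.max()-16): 
    x=xs[ys==v]; print(v,x.min(),x.max())
p=(xs.min()+xs.max())/2
print("bottom edge far at z92",fonz(f,p,ys.max()+.5,92),"near edge bottom",fonz(f,p,ys.min()-.5,46))
cr=im[150:245,270:390,::-1]; cv2.imwrite("pics/w1c.png",cv2.resize(cr,None,fx=6,fy=6,interpolation=cv2.INTER_CUBIC))
E
```

```text
disc [ 517.83015208 -207.80217917  123.78415726] 0.2555793062540558 324
disc R125 [ 519.28215474 -207.46112942] 0.3853341041821419
pin blob 314 335 195 226
224 318 330
218 314 334
210 314 334
bottom edge far at z92 [ 526.48124649 -207.57599986   92.        ] near edge bottom [ 510.48572496 -207.1370704    46.        ]
```

View pics/w1c.png

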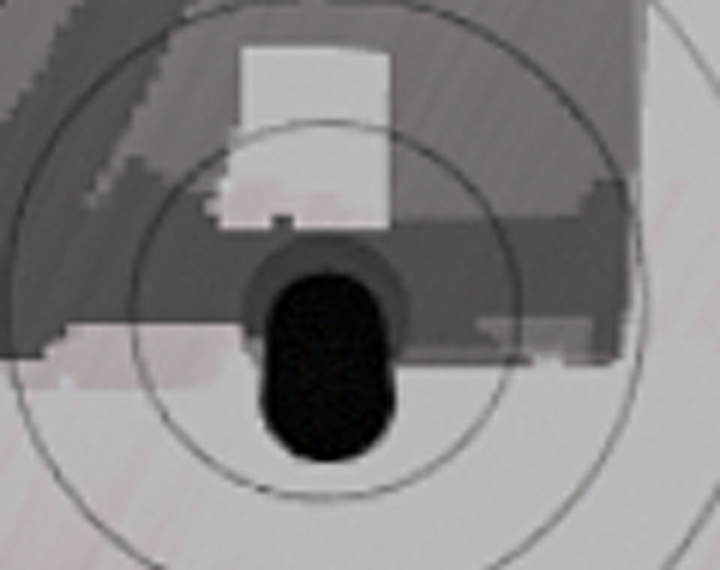

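The crop shows the pin's top disc at about (327,215) and its steel collar around (324,200). Pin axis is about (518.5,-207.6). I'll settle the arm, then descend.

Call:
play_rows(
  moves=[0,0,1.5,0,0,0,-1,0,0,1.5,0,0,0,-1,0,0,1.5,0,0,0,-1,0,0,1,0,0,0,-1,0,0,0,0,0,0,-1,0,0,0,0,0,0,-1],
)

```text
clock: 3.47
position: [519.2, -207.1, 188.3]
eef_rot: [3.141, -0.0, 1.573]
wrist_force: [0.4, 0.7, 0.5]
opening: 0.996
```

Call:
play_rows(
  moves=[-0.05,-0.07,1.3,0,0,0,-1,0,0,1.3,0,0,0,-1,0,0,1,0,0,0,-1,0,0,0.5,0,0,0,-1,0,0,0,0,0,0,-1,0,0,0,0,0,0,-1],
)

```text
clock: 3.97
position: [518.8, -208.5, 147.1]
eef_rot: [3.141, 0.0, 1.572]
wrist_force: [-0.3, -0.1, 0.5]
opening: 0.995
```

Call:
play_rows(
  moves=[0,0,0,0,0,0,1,0,0,0,0,0,0,1,0,0,0,0,0,0,1,0,0,0,0,0,0,1,0,0,0,0,0,0,1,0,0,0,0,0,0,1],
  squeeze=15,
)

```text
clock: 4.47
position: [518.6, -208.5, 146.8]
eef_rot: [3.141, 0.0, 1.572]
wrist_force: [0.2, 0.0, -0.3]
opening: 0.612
```

Call:
play_rows(
  moves=[0,0,0,0,0,0,1,0,0,0,0,0,0,1,0,0,0,0,0,0,1,0,0,0,0,0,0,1,0,0,0,0,0,0,1,0,0,0,0,0,0,1,0,0,0,0,0,0,1,0,0,0,0,0,0,1,0,0,0,0,0,0,1],
)

```text
clock: 5.22
position: [518.5, -208.5, 146.7]
eef_rot: [3.142, -0.0, 1.572]
wrist_force: [0.3, -0.2, 0.3]
opening: 0.189
```

The grip is holding: opening 0.189 corresponds to 18 mm. Next I lift straight up.

Call:
play_rows(
  moves=[0,0,-0.3,0,0,0,1,0,0,-0.6,0,0,0,1,0,0,-0.9,0,0,0,1,0,0,-1,0,0,0,1,0,0,-1,0,0,0,1,0,0,-1,0,0,0,1,0,0,-1.2,0,0,0,1,0,0,-1.2,0,0,0,1,0,0,-1.1,0,0,0,1,1.2,-0.5,0,0,0,0,1,1.8,-0.8,0,0,0,0,1,0.8,0,0,0,0,0,1],
)

```text
clock: 6.22
position: [504.3, -168.6, 229.7]
eef_rot: [-3.141, -0.002, 1.572]
wrist_force: [-0.3, -0.3, -0.6]
opening: 0.19
```

Call:
play_rows(
  moves=[0,0,0,0,0,0,1,0,0,0,0,0,0,1,0,0,0,0,0,0,1],
)

```text
clock: 6.47
position: [505.6, -170.6, 229.4]
eef_rot: [-3.141, 0.0, 1.572]
wrist_force: [0.1, 0.4, -0.4]
opening: 0.187
```

```bash
python3 - <<'E'
from h import *
s=arm.observe(); print(s["position"],s["wrist_force"],s["opening"])
for n in ("wrist","scene","side"):
    f=optics.grab_frame(n); cv2.imwrite(f"pics/{n}2.png",f["image"][:,:,::-1]); np.save(f"{n}2.npy",f,allow_pickle=True)
E
```

```text
[ 505.58367216 -170.58498621  229.36509359] [ 0.06880221  0.37048414 -0.36912621] 0.18721491508503102
```

View pics/wrist2.png

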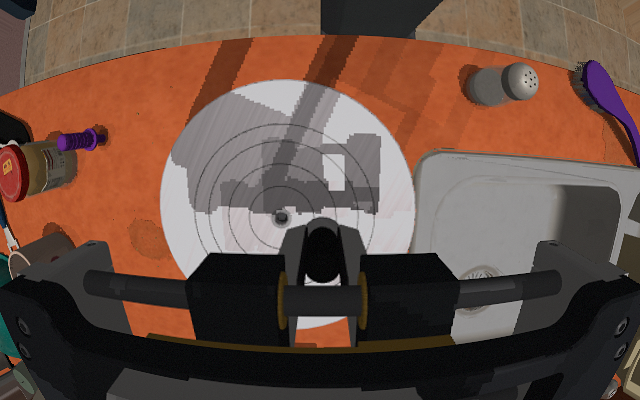

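View pics/side2.png

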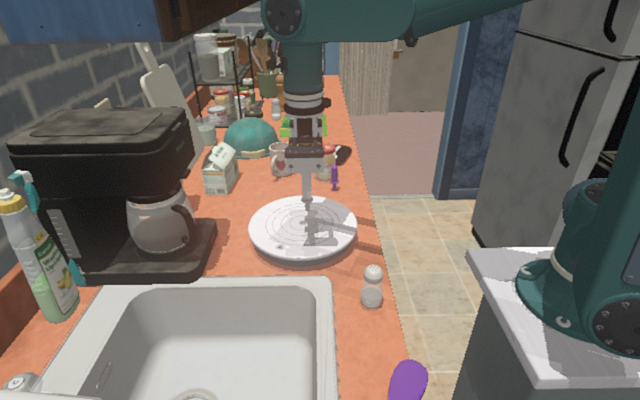

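The wrist view shows the pin held at about (323,250), the empty parking hole at (282,217), and the rim hole hidden behind the finger carriages. I'll shift forward to see it.

Call:
play_rows(
  moves=[-0.8,1.2,0,0,0,0,1,-0.8,1.3,0,0,0,0,1,0,0,0,0,0,0,1,0,0,0,0,0,0,1,0,0,0,0,0,0,1],
)

```text
clock: 7.03
position: [530.1, -186.5, 229.3]
eef_rot: [-3.14, -0.001, 1.572]
wrist_force: [-0.8, 1.0, 0.1]
opening: 0.187
```

```bash
python3 - <<'E'
from h import *
s=arm.observe(); print(s["position"],s["wrist_force"],s["opening"])
f=optics.grab_frame("wrist"); cv2.imwrite("pics/wrist3.png",f["image"][:,:,::-1]); np.save("wrist3.npy",f,allow_pickle=True)
cv2.imwrite("pics/wrist3c.png",cv2.resize(f["image"][170:270,220:440,::-1],None,fx=3.6,fy=3.6,interpolation=cv2.INTER_CUBIC))
E
```

```text
[ 530.12818565 -186.47259236  229.28039382] [-0.78434921  1.04375912  0.08711426] 0.18720462286176037
```

View pics/wrist3c.png

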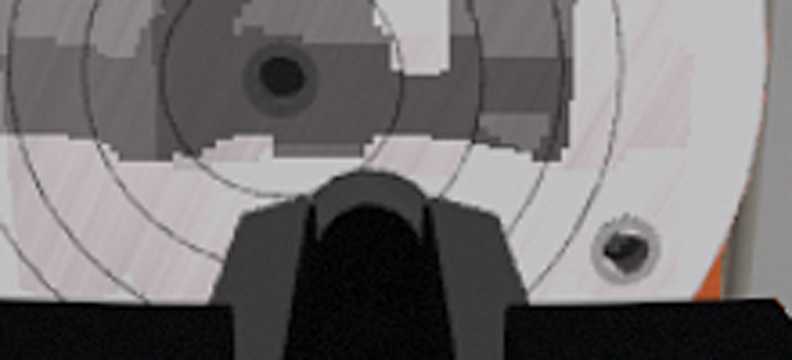

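```bash
python3 - <<'E'
from h import *
f=np.load("wrist3.npy",allow_pickle=True).item()
for c in [(626,250),(281,76)]:
    u,v=(c[0]+.5)/3.6-.5+220,(c[1]+.5)/3.6-.5+170
    print(u,v,fonz(f,u,v,42))
for n,uv in (("scene",[(316.5,181.7)]),("side",[(280.2,247.2)])):
    g=np.load(n+"2.npy",allow_pickle=True).item()
    for p in uv: print(n,onz(g,*p,42))
E
```

```text
393.52777777777777 239.08333333333331 [ 563.81928353 -118.62498991   42.        ]
297.69444444444446 190.75 [ 517.47495733 -207.93858087   42.        ]
scene [ 563.56020579 -122.26322136   42.        ]
side [ 563.372768  -118.2539501   42.       ]
```

Call:
play_rows(
  moves=[1.6,0.8,0,0,0,0,1,1.8,0.95,0,0,0,0,1,1.8,0.95,0,0,0,0,1,1.48,0.75,0,0,0,0,1,0,0,1,0,0,0,1,0,0,1.5,0,0,0,1,0,0,1.5,0,0,0,1,0,0,1,0,0,0,1,0,0,0,0,0,0,1,0,0,0,0,0,0,1,0,0,0,0,0,0,1],
)

```text
clock: 8.0
position: [565.0, -120.1, 180.4]
eef_rot: [3.141, 0.0, 1.572]
wrist_force: [1.0, -0.3, 0.3]
opening: 0.189
```

```bash
python3 - <<'E'
from h import *
s=arm.observe(); print(s["position"],s["wrist_force"],s["opening"])
a=[]
for n,(u0,u1,v0,v1) in (("scene",(290,350,150,200)),("side",(250,310,210,260))):
    f=optics.grab_frame(n); a.append(cv2.resize(f["image"][v0:v1,u0:u1,::-1],None,fx=6.6,fy=6.6,interpolation=cv2.INTER_CUBIC))
cv2.imwrite("pics/s4.png",np.hstack(a))
E
```

```text
[ 565.02180882 -120.07488067  180.37437144] [ 1.01337679 -0.33038101  0.26458913] 0.1888640332777103
```

View pics/s4.png

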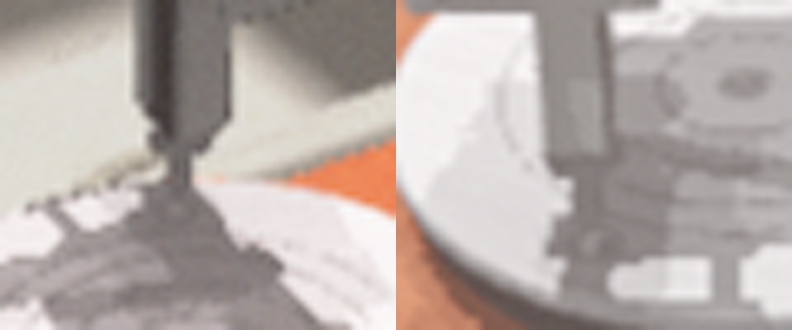

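Pin is just above the rim hole (side crop: hole at about (600,240), pin at (585,190)). I'll descend gently.

Call:
play_rows(
  moves=[0.04,-0.04,0.3,0,0,0,1,0,0,0.3,0,0,0,1,0,0,0.1,0,0,0,1,0,0,0.1,0,0,0,1,0,0,0,0,0,0,1],
)

```text
clock: 8.52
position: [564.4, -119.2, 171.3]
eef_rot: [-3.141, -0.0, 1.572]
wrist_force: [0.0, 0.1, -0.5]
opening: 0.184
```

Call:
play_rows(
  moves=[0,0,0.1,0,0,0,1,0,0,0.1,0,0,0,1,0,0,0,0,0,0,1],
)

```text
clock: 8.77
position: [564.5, -119.2, 169.4]
eef_rot: [-3.141, -0.0, 1.572]
wrist_force: [0.2, 0.4, 0.5]
opening: 0.192
```

Call:
play_rows(
  moves=[0,0,0.1,0,0,0,1,0,0,0.1,0,0,0,1,0,0,0,0,0,0,1],
)

```text
clock: 9.02
position: [564.6, -119.1, 167.6]
eef_rot: [3.141, -0.0, 1.572]
wrist_force: [0.6, 0.2, -0.8]
opening: 0.191
```

Call:
play_rows(
  moves=[0,0,0.1,0,0,0,1,0,0,0.1,0,0,0,1,0,0,0,0,0,0,1],
)

```text
clock: 9.27
position: [564.8, -118.9, 165.7]
eef_rot: [3.141, -0.001, 1.572]
wrist_force: [0.4, 0.1, -0.5]
opening: 0.182
```

Call:
play_rows(
  moves=[0,0,0.1,0,0,0,1,0,0,0.1,0,0,0,1,0,0,0,0,0,0,1],
)

```text
clock: 9.52
position: [564.6, -118.9, 163.4]
eef_rot: [3.141, -0.001, 1.572]
wrist_force: [0.6, 2.2, 0.2]
opening: 0.186
```

Call:
play_rows(
  moves=[0,0,0.1,0,0,0,1,0,0,0,0,0,0,1,0,0,0,0,0,0,1],
)

```text
clock: 9.77
position: [564.5, -119.1, 162.3]
eef_rot: [-3.141, -0.001, 1.572]
wrist_force: [1.3, 1.8, -1.7]
opening: 0.191
```

Call:
play_rows(
  moves=[0,0,0.1,0,0,0,1,0,0,0,0,0,0,1,0,0,0,0,0,0,1],
)

```text
clock: 10.02
position: [564.5, -119.1, 161.5]
eef_rot: [-3.141, -0.0, 1.572]
wrist_force: [1.9, 1.1, -1.3]
opening: 0.19
```

Call:
play_rows(
  moves=[0,0,0.1,0,0,0,1,0,0,0,0,0,0,1,0,0,0,0,0,0,1],
)

```text
clock: 10.27
position: [564.5, -119.2, 160.5]
eef_rot: [-3.141, -0.0, 1.572]
wrist_force: [2.2, 2.0, -1.9]
opening: 0.188
```

Call:
play_rows(
  moves=[0,0,0.1,0,0,0,1,0,0,0,0,0,0,1,0,0,0,0,0,0,1],
)

```text
clock: 10.52
position: [564.5, -119.2, 159.6]
eef_rot: [-3.142, -0.0, 1.572]
wrist_force: [2.1, 2.2, -0.6]
opening: 0.19
```

Call:
play_rows(
  moves=[0,0,0.05,0,0,0,1,0,0,0,0,0,0,1,0,0,0,0,0,0,1],
)

```text
clock: 10.77
position: [564.6, -119.2, 159.6]
eef_rot: [3.141, -0.0, 1.572]
wrist_force: [0.6, 2.8, 2.0]
opening: 0.19
```

The pin has reached the base: z is holding at 159.6 and the force is rising. I'll add a light press and read the stiffness.

Call:
play_rows(
  moves=[0,0,0.1,0,0,0,1,0,0,0,0,0,0,1,0,0,0,0,0,0,1],
)

```text
clock: 11.02
position: [564.7, -119.2, 159.5]
eef_rot: [3.141, 0.0, 1.572]
wrist_force: [-0.8, 3.0, 6.2]
opening: 0.191
```

```bash
python3 - <<'E'
from h import *
s=arm.observe(); print(s["position"],s["wrist_force"],s["ft_torque"],s["opening"])
E
```

```text
[ 564.65834168 -119.23763708  159.53536218] [-0.81606263  3.00122136  6.190448  ] [ 0.65537839  0.30646119 -0.00575086] 0.19086461479474123
```

```bash
python3 - <<'E'
import numpy as np
t=62.6+np.arange(0,80,1); 
x=np.cos(np.radians(t));y=np.sin(np.radians(t))
for i in range(0,79):
    print(i+1, "[%.3f,%.3f]"%(10*(y[i+1]-y[i]),10*(x[i+1]-x[i])), "abs %.1f %.1f"%(518.5+100*x[i+1],-208.5+100*y[i+1]), end=' | ' if i%3<2 else '\n')
E
```

```text
1 [0.079,-0.156] abs 563.0 -118.9 | 2 [0.076,-0.157] abs 561.4 -118.2 | 3 [0.073,-0.158] abs 559.8 -117.4
4 [0.071,-0.160] abs 558.2 -116.7 | 5 [0.068,-0.161] abs 556.6 -116.0 | 6 [0.065,-0.162] abs 555.0 -115.4
7 [0.062,-0.163] abs 553.4 -114.8 | 8 [0.059,-0.164] abs 551.7 -114.2 | 9 [0.057,-0.165] abs 550.1 -113.6
10 [0.054,-0.166] abs 548.4 -113.1 | 11 [0.051,-0.167] abs 546.7 -112.6 | 12 [0.048,-0.168] abs 545.1 -112.1
13 [0.045,-0.169] abs 543.4 -111.6 | 14 [0.042,-0.169] abs 541.7 -111.2 | 15 [0.039,-0.170] abs 540.0 -110.8
16 [0.036,-0.171] abs 538.3 -110.5 | 17 [0.033,-0.171] abs 536.6 -110.1 | 18 [0.030,-0.172] abs 534.8 -109.8
19 [0.027,-0.172] abs 533.1 -109.6 | 20 [0.024,-0.173] abs 531.4 -109.3 | 21 [0.021,-0.173] abs 529.6 -109.1
22 [0.018,-0.174] abs 527.9 -108.9 | 23 [0.015,-0.174] abs 526.2 -108.8 | 24 [0.012,-0.174] abs 524.4 -108.7
25 [0.009,-0.174] abs 522.7 -108.6 | 26 [0.006,-0.174] abs 520.9 -108.5 | 27 [0.003,-0.175] abs 519.2 -108.5
28 [-0.000,-0.175] abs 517.5 -108.5 | 29 [-0.003,-0.174] abs 515.7 -108.5 | 30 [-0.006,-0.174] abs 514.0 -108.6
31 [-0.009,-0.17
[... 1113 characters left out ...]
5,-0.146] abs 463.2 -125.2 | 62 [-0.098,-0.145] abs 461.7 -126.2 | 63 [-0.100,-0.143] abs 460.3 -127.2
64 [-0.103,-0.141] abs 458.9 -128.2 | 65 [-0.105,-0.139] abs 457.5 -129.3 | 66 [-0.108,-0.137] abs 456.1 -130.3
67 [-0.110,-0.135] abs 454.8 -131.4 | 68 [-0.112,-0.134] abs 453.4 -132.6 | 69 [-0.115,-0.132] abs 452.1 -133.7
70 [-0.117,-0.129] abs 450.8 -134.9 | 71 [-0.119,-0.127] abs 449.5 -136.1 | 72 [-0.121,-0.125] abs 448.3 -137.3
73 [-0.124,-0.123] abs 447.1 -138.5 | 74 [-0.126,-0.121] abs 445.8 -139.8 | 75 [-0.128,-0.119] abs 444.7 -141.1
76 [-0.130,-0.117] abs 443.5 -142.4 | 77 [-0.132,-0.114] abs 442.3 -143.7 | 78 [-0.134,-0.112] abs 441.2 -145.0
79 [-0.136,-0.110] abs 440.1 -146.4 |
```

Call:
play_rows(
  moves=[0,0,0.1,0,0,0,1,0,0,0,0,0,0,1,0,0,0,0,0,0,1],
  squeeze=25,
)

```text
clock: 11.27
position: [564.7, -119.2, 159.4]
eef_rot: [3.14, 0.0, 1.572]
wrist_force: [-2.5, 2.9, 9.1]
opening: 0.186
```

Call:
play_rows(
  moves=[0.08,-0.16,0,0,0,0,1,0.08,-0.16,0,0,0,0,1,0.07,-0.16,0,0,0,0,1,0.07,-0.16,0,0,0,0,1],
)

```text
clock: 11.6
position: [560.0, -117.0, 159.5]
eef_rot: [3.135, 0.002, 1.572]
wrist_force: [3.6, 0.7, 6.2]
opening: 0.189
```

```bash
python3 - <<'E'
from h import *
s=arm.observe(); print(s["position"],s["wrist_force"],s["ft_torque"],s["opening"])
f=optics.grab_frame("side")
cv2.imwrite("pics/s5.png",cv2.resize(f["image"][180:280,235:365,::-1],None,fx=6,fy=6,interpolation=cv2.INTER_CUBIC))
E
```

```text
[ 559.98051281 -116.9777794   159.4919926 ] [3.6325103  0.69368208 6.20339678] [ 0.28607204 -0.74568924 -0.00299219] 0.18884217843444726
```

View pics/s5.png

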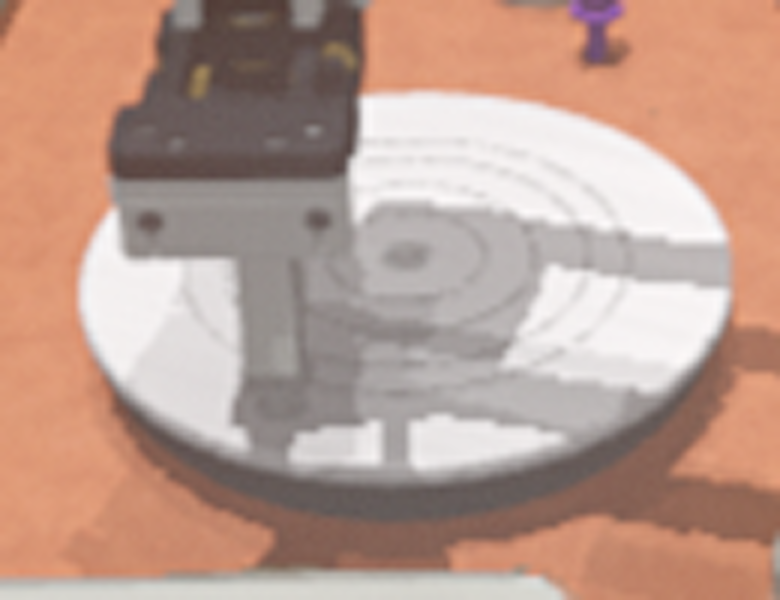

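Side view: the pin is in the rim hole, collar at about crop (272,395), with no open hole elsewhere on the rim. I carry on turning.

Call:
play_rows(
  moves=[0.07,-0.16,0,0,0,0,1,0.065,-0.16,0,0,0,0,1,0.06,-0.165,0,0,0,0,1,0.06,-0.165,0,0,0,0,1],
)

```text
clock: 11.98
position: [553.5, -114.3, 159.5]
eef_rot: [3.135, 0.002, 1.572]
wrist_force: [1.9, -0.1, 6.3]
opening: 0.186
```

Call:
play_rows(
  moves=[0.057,-0.165,0,0,0,0,1,0.054,-0.166,0,0,0,0,1,0.05,-0.167,0,0,0,0,1],
)

```text
clock: 12.23
position: [548.5, -112.6, 159.5]
eef_rot: [3.135, 0.002, 1.572]
wrist_force: [2.6, 2.1, 5.9]
opening: 0.188
```

Call:
play_rows(
  moves=[0.048,-0.168,0.07,0,0,0,1,0.045,-0.169,0,0,0,0,1,0.042,-0.169,0,0,0,0,1],
)

```text
clock: 12.48
position: [544.0, -111.4, 159.5]
eef_rot: [3.133, 0.002, 1.572]
wrist_force: [3.6, 0.8, 6.9]
opening: 0.185
```

Call:
play_rows(
  moves=[0.04,-0.17,0,0,0,0,1,0.036,-0.171,0,0,0,0,1],
)

```text
clock: 12.65
position: [540.5, -110.6, 159.5]
eef_rot: [3.133, 0.002, 1.572]
wrist_force: [3.6, 1.7, 8.0]
opening: 0.185
```

Call:
play_rows(
  moves=[0.033,-0.171,0,0,0,0,1,0.03,-0.172,0,0,0,0,1],
)

```text
clock: 12.82
position: [537.1, -109.8, 159.5]
eef_rot: [3.133, 0.002, 1.572]
wrist_force: [3.9, 2.6, 8.1]
opening: 0.187
```

Call:
play_rows(
  moves=[0.047,-0.172,0,0,0,0,1,0.044,-0.173,0,0,0,0,1],
)

```text
clock: 12.98
position: [533.6, -109.0, 159.5]
eef_rot: [3.133, 0.002, 1.572]
wrist_force: [2.7, 2.1, 7.6]
opening: 0.185
```

Call:
play_rows(
  moves=[0.021,-0.173,0,0,0,0,1,0.018,-0.174,0,0,0,0,1],
)

```text
clock: 13.15
position: [530.1, -108.6, 159.5]
eef_rot: [3.133, 0.002, 1.572]
wrist_force: [2.9, 2.4, 7.6]
opening: 0.185
```

Call:
play_rows(
  moves=[0.015,-0.174,0,0,0,0,1,0.012,-0.174,0,0,0,0,1],
)

```text
clock: 13.32
position: [526.6, -108.3, 159.5]
eef_rot: [3.133, 0.002, 1.572]
wrist_force: [3.3, 2.6, 7.9]
opening: 0.191
```

Call:
play_rows(
  moves=[0.01,-0.174,0,0,0,0,1,0.006,-0.174,0,0,0,0,1],
)

```text
clock: 13.48
position: [523.1, -108.0, 159.4]
eef_rot: [3.133, 0.001, 1.572]
wrist_force: [3.0, 2.2, 8.7]
opening: 0.186
```

Call:
play_rows(
  moves=[0.01,-0.175,0,0,0,0,1,0.01,-0.175,0,0,0,0,1,0,-0.174,0,0,0,0,1],
)

```text
clock: 13.73
position: [517.9, -107.8, 159.4]
eef_rot: [3.133, 0.001, 1.572]
wrist_force: [3.1, 2.8, 8.1]
opening: 0.184
```

Call:
play_rows(
  moves=[0,-0.174,0,0,0,0,1,0,-0.174,0,0,0,0,1,-0.005,-0.174,0,0,0,0,1],
)

```text
clock: 13.98
position: [512.6, -107.9, 159.5]
eef_rot: [3.134, 0.001, 1.572]
wrist_force: [3.8, 2.7, 8.1]
opening: 0.185
```

Call:
play_rows(
  moves=[-0.01,-0.174,0,0,0,0,1,-0.015,-0.174,0,0,0,0,1,-0.018,-0.174,0,0,0,0,1],
)

```text
clock: 14.23
position: [507.4, -108.3, 159.4]
eef_rot: [3.134, 0.001, 1.572]
wrist_force: [3.1, 2.5, 8.3]
opening: 0.187
```

Call:
play_rows(
  moves=[-0.02,-0.173,0,0,0,0,1,-0.024,-0.173,0,0,0,0,1,-0.027,-0.172,0,0,0,0,1],
)

```text
clock: 14.48
position: [502.2, -108.9, 159.4]
eef_rot: [3.134, 0.001, 1.572]
wrist_force: [3.2, 2.5, 8.8]
opening: 0.189
```

Call:
play_rows(
  moves=[-0.028,-0.172,0,0,0,0,1,-0.031,-0.172,0,0,0,0,1,-0.034,-0.171,0,0,0,0,1],
)

```text
clock: 14.73
position: [497.0, -109.9, 159.4]
eef_rot: [3.134, 0.001, 1.572]
wrist_force: [2.9, 2.9, 8.6]
opening: 0.186
```

Call:
play_rows(
  moves=[-0.037,-0.171,0,0,0,0,1,-0.04,-0.17,0,0,0,0,1,-0.043,-0.169,0,0,0,0,1],
)

```text
clock: 14.98
position: [491.8, -111.1, 159.4]
eef_rot: [3.134, 0.001, 1.572]
wrist_force: [1.7, 2.7, 8.2]
opening: 0.185
```

Call:
play_rows(
  moves=[-0.045,-0.169,0,0,0,0,1,-0.048,-0.168,0,0,0,0,1,-0.051,-0.167,0,0,0,0,1],
)

```text
clock: 15.23
position: [484.9, -112.7, 156.7]
eef_rot: [3.14, 0.001, 1.572]
wrist_force: [3.7, 1.5, 1.2]
opening: 0.188
```

The pin dropped 2.8 mm and the vertical force vanished, so it's in a stop hole. I stop turning and press down gently.

Call:
play_rows(
  moves=[0,0,0.1,0,0,0,1,0,0,0.1,0,0,0,1],
)

```text
clock: 15.4
position: [485.1, -112.7, 154.5]
eef_rot: [3.14, 0.001, 1.572]
wrist_force: [2.8, 0.3, 2.2]
opening: 0.184
```

Call:
play_rows(
  moves=[0,0,0.1,0,0,0,1,0,0,0.1,0,0,0,1,0,0,0,0,0,0,1],
)

```text
clock: 15.65
position: [485.2, -112.6, 152.3]
eef_rot: [3.14, 0.001, 1.572]
wrist_force: [4.1, -1.3, 1.3]
opening: 0.188
```

Call:
play_rows(
  moves=[0,0,0.1,0,0,0,1,0,0,0.1,0,0,0,1,0,0,0,0,0,0,1],
)

```text
clock: 15.9
position: [485.2, -112.5, 150.5]
eef_rot: [3.14, 0.001, 1.572]
wrist_force: [4.3, -0.7, -0.2]
opening: 0.184
```

Call:
play_rows(
  moves=[0,0.05,0.1,0,0,0,1,0,0,0.1,0,0,0,1,0,0,0,0,0,0,1],
)

```text
clock: 16.15
position: [485.3, -112.5, 148.4]
eef_rot: [3.141, 0.001, 1.572]
wrist_force: [5.0, -2.3, 0.7]
opening: 0.184
```

Call:
play_rows(
  moves=[0,0,0.1,0,0,0,1,0,0,0,0,0,0,1,0,0,0,0,0,0,1],
)

```text
clock: 16.4
position: [485.4, -112.5, 147.4]
eef_rot: [3.141, 0.001, 1.572]
wrist_force: [3.7, -2.5, 1.1]
opening: 0.189
```

Call:
play_rows(
  moves=[0,0.05,0.1,0,0,0,1,0,0,0,0,0,0,1,0,0,0,0,0,0,1],
)

```text
clock: 16.65
position: [485.6, -112.5, 146.6]
eef_rot: [-3.141, 0.001, 1.572]
wrist_force: [3.4, -2.7, 2.0]
opening: 0.189
```

Call:
play_rows(
  moves=[0,0,0.1,0,0,0,1,0,0,0,0,0,0,1,0,0,0,0,0,0,1],
)

```text
clock: 16.9
position: [485.7, -112.4, 146.6]
eef_rot: [3.141, 0.001, 1.572]
wrist_force: [1.5, -1.4, 8.0]
opening: 0.189
```

The collar is seated: total drop 12.9 mm, and the force climbs at 146.6. I ease off, release and rise.

Call:
play_rows(
  moves=[0,0,-0.1,0,0,0,1,0,0,0,0,0,0,1,0,0,0,0,0,0,0.2,0,0,0,0,0,0,0.2,0,0,0,0,0,0,0,0,0,0,0,0,0,-0.3,0,0,0,0,0,0,-0.5,0,0,0,0,0,0,-0.5,0,0,0,0,0,0,-0.5],
)

```text
clock: 17.65
position: [485.5, -112.1, 146.2]
eef_rot: [-3.141, -0.0, 1.572]
wrist_force: [-1.6, 0.1, -0.2]
opening: 0.646
```

Call:
play_rows(
  moves=[0,0,0,0,0,0,-0.5,0,0,0,0,0,0,-0.5],
)

```text
clock: 17.82
position: [485.7, -112.2, 146.5]
eef_rot: [-3.142, -0.0, 1.572]
wrist_force: [0.3, 0.1, 0.1]
opening: 0.741
```

Call:
play_rows(
  moves=[0,0,-1,0,0,0,-0.5,0,0,-1.5,0,0,0,-0.5,0,0,-2,0,0,0,-0.5,0,0,-2,0,0,0,-0.5,0,0,-2,0,0,0,-0.5,0,0,-1.5,0,0,0,-0.5,0,-3,0,0,0,0,-0.5,0,-3,0,0,0,0,-0.5,0,-2,0,0,0,0,-0.5,0,0,0,0,0,0,-0.5,0,0,0,0,0,0,-0.5,0,0,0,0,0,0,-0.5],
)

```text
clock: 18.82
position: [406.4, -112.5, 247.3]
eef_rot: [3.14, 0.0, 1.572]
wrist_force: [0.3, 0.2, 0.4]
opening: 0.751
```

```bash
python3 - <<'E'
from h import *
s=arm.observe(); print(s["position"],s["wrist_force"],s["opening"])
a=[]
for n in ("scene","side","wrist"):
    f=optics.grab_frame(n); cv2.imwrite(f"pics/{n}9.png",f["image"][:,:,::-1]); np.save(n+"9.npy",f,allow_pickle=True)
    if n!="wrist":
        u,v=proj(f,[485.5,-112.3,60]); u,v=int(u),int(v); a.append(cv2.resize(f["image"][v-30:v+30,u-32:u+32,::-1],(400,375),interpolation=cv2.INTER_CUBIC)); print(n,u,v)
cv2.imwrite("pics/s9.png",np.hstack(a))
E
```

```text
[ 406.43114424 -112.5074532   247.25010085] [0.25040841 0.22912546 0.35615872] 0.7510926722287996
scene 289 183
side 317 241
```

View pics/s9.png

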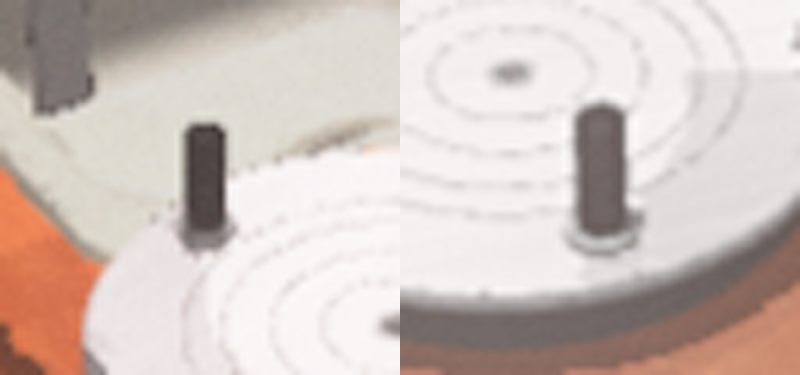

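View pics/wrist9.png

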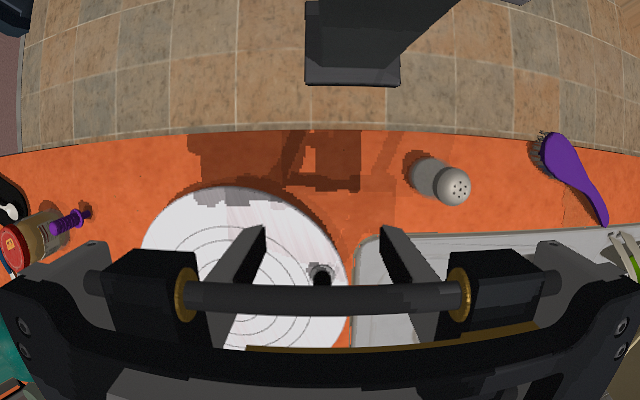

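Both views show the pin upright with its collar flat on the top (scene crop (207,235), side crop (602,238)). The fingers are clear and the salt shaker is standing where it was. One last numeric check of the pin's height.

```bash
python3 - <<'E'
from h import *
for n in ("scene","side"):
    f=np.load(n+"9.npy",allow_pickle=True).item(); u,v=map(int,proj(f,[485.5,-112.3,60])); u=round(u)
    g=f["image"][v-30:v+30,u-8:u+8].astype(int).max(2); ys=np.nonzero((g[12:42]<110).sum(1)>=3)[0]+12+v-30
    print(n,"grip rows",ys.min(),ys.max(),"expected top/bottom home",proj(f,[485.5,-112.3,92])[1],proj(f,[485.5,-112.3,46])[1],"if 13 high",proj(f,[485.5,-112.3,105])[1])
E
```

```text
scene grip rows 173 189 expected top/bottom home 172.93813840197262 187.60158203917015 if 13 high 168.64341532968947
side grip rows 244 247 expected top/bottom home 228.87272872053276 246.86424267886446 if 13 high 223.57835630585876
```

```bash
python3 -c "
from cell import arm
print(arm.hand_in())"
```

```text
the job is handed in; nothing more can be done
None
```

The turntable is locked: the pin is fully home in a stop hole through the rim hole, and I have let go of it. I handed the job in after about 19 s; no verdict is reported.

**What I did:** I took the black pin from the middle of the top and stood it in the rim hole until it touched the base. Pressing it lightly (about 6–9 N), I turned the top about 47° counter-clockwise until the tip dropped. I then lowered it until it stopped, opened the gripper and backed away.

**Last checks:**
- **Depth:** the pin went down 12.9 mm from resting on the base to its stop (13 mm expected), and the force then rose to about 8 N.
- **Cameras:** the scene and side views show the pin upright with its collar flat on the top. In the scene view the grip's top edge is at row 173, where 172.9 is expected when home.
- **Forces:** I saw no wrist reading above about 10 N. The pin-to-turntable contact force itself is not measured.
- **Bystanders:** the arm stayed well clear of the jar, mug and shaker. The shaker is upright where it was in the last wrist view; I did not measure the jar and mug again.

**Failed check:** the automatic grip-row measurement in the side view did not work, because its darkness threshold missed most of the grip. By eye, the grip's top edge there is at about row 228, where 228.9 is expected.

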